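# Load the bolt-coating dial and hold its index plunger out

## Task

The dial on the bench holds casing bolts head down, threads up, for thread-lock coating. Stand the two loose long bolts in its two empty nests, heads flat on the bottom, and let go of them; leave the two that are already in the dial standing. Then pull the dial's sprung index plunger straight up as far as it goes, clear of its hole, and keep holding it there, without turning the dial: finish while you still hold the plunger fully out, so that I can turn the dial round.

Things in the scene. Friction and masses are not known exactly. Their poses are not given: they have to be found in the camera images.
- bolt_1: loose steel M12 flange bolt, standing upright on its head with the threaded shank pointing up: head 24 mm across and 8 mm high, shank 12 mm thick, 68 mm high over all, 70 g. Origin at the centre of the head's underside, z along the shank. Starts on the bench; one of the two to load. A shorter M10 bolt (37 mm high, 20 mm head) and a nut nearby are not part of the job.
- bolt_2: loose steel M12 flange bolt, standing upright on its head with the threaded shank pointing up: head 24 mm across and 8 mm high, shank 12 mm thick, 68 mm high over all, 70 g. Origin at the centre of the head's underside, z along the shank. Starts on the bench; the other of the two to load. Either bolt may go in either empty nest.
- bolt_3: loose steel M12 flange bolt, standing upright on its head with the threaded shank pointing up: head 24 mm across and 8 mm high, shank 12 mm thick, 68 mm high over all, 70 g. Origin at the centre of the head's underside, z along the shank. Already stands in nest_3; to be left there.
- bolt_4: loose steel M12 flange bolt, standing upright on its head with the threaded shank pointing up: head 24 mm across and 8 mm high, shank 12 mm thick, 68 mm high over all, 70 g. Origin at the centre of the head's underside, z along the shank. Already stands in nest_4; to be left there.
- nest_1 (a point): Empty nest: dark steel cup on the dial, bore 27 mm, 10 mm deep, mouth flared to 31 mm, outside 33 to 37 mm, rim 10 mm above this point. This point: centre of the cup's inner floor, where the underside of a bolt's head rests, 49 mm above the bench and 44 mm from the dial's axis. At 135 degrees in index_base's frame.
- nest_2 (a point): Empty nest: dark steel cup on the dial, bore 27 mm, 10 mm deep, mouth flared to 31 mm, outside 33 to 37 mm, rim 10 mm above this point. This point: centre of the cup's inner floor, where the underside of a bolt's head rests, 49 mm above the bench and 44 mm from the dial's axis. At 225 degrees in index_base's frame.
- nest_3 (a point): Filled nest: dark steel cup on the dial, bore 27 mm, 10 mm deep, mouth flared to 31 mm, outside 33 to 37 mm, rim 10 mm above this point. This point: centre of the cup's inner floor, where the underside of a bolt's head rests, 49 mm above the bench and 44 mm from the dial's axis. At 315 degrees; holds bolt_3.
- nest_4 (a point): Filled nest: dark steel cup on the dial, bore 27 mm, 10 mm deep, mouth flared to 31 mm, outside 33 to 37 mm, rim 10 mm above this point. This point: centre of the cup's inner floor, where the underside of a bolt's head rests, 49 mm above the bench and 44 mm from the dial's axis. At 45 degrees; holds bolt_4.
- index_base: Fixed grey base plate, 140 x 205 x 12 mm. Origin on the bench under the dial's axis, z up, y towards the plunger, angles from x to y. On it the steel dial, 168 mm across, top 46 mm (hub 59 mm) above the bench; four nests on it. The plunger's steel bracket (44 mm wide along x, y = 58 to 124 mm, top 78 mm above the bench) reaches over the rim from the +y side.
- plunger_knob (a point): Middle of the index plunger's black round pull knob, on its upright axis, 72 mm from the dial's axis, moving with it; 112 mm above the bench when home. Knob 26 mm across from 6 mm below to 7 mm above this point, narrowing to 21 mm at its foot 18 mm below; top 11 mm above. Fixed body 22 mm across starts 20 mm below, bracket top 34 mm below (plunger home).
- plunger (a joint): Travel of the index plunger, m: 0 home, its pin 10 mm deep in the dial's hole so that the dial is locked; grows as the knob is pulled straight up; stop at 0.014. The pin is clear of the hole beyond 0.010. A spring pulls it back: about 5 N at home, 12 N at the stop; it does not latch.
- dial (a joint): Turn of the dial, rad, positive counter-clockwise from above, 0 as it stands at the start; locked by the plunger's pin (play about 0.01), turns easily once the pin is out.
Things that resemble listed ones, but are neither listed nor needed, are in the scene too. Leave any green look-alike of the bolt_1 alone.

How it is judged:
By the outcome, as a careful person would: the job done as asked, in the order asked, and still so for the second after the job is handed in, while the arm keeps its last pose, push and grip.
It also fails if it takes over 67 s, if anything falls off the work surface, if the arm or the gripper's body presses on something with over 40 N, if the wrist force passes 120 N, or if a joint passes its speed limit or range.

## Robot

A 6-joint arm with a two-finger parallel gripper is mounted at the origin on a cart in front of the work surface, level with it; the furniture and walls round the work are solid. World frame = base frame: x ahead of the robot, y to its left, z up, the work surface at z = 0. Lengths are in m, angles in degrees, forces in N, time in s.
With the tool pointing down it reaches from about 0.225 to 0.725 m from the base axis. Payload 3.1 kg.
Tool frame: the origin (TCP) lies on the centre line of the jaws, within the pads' length; the fingertips stand 14 mm ahead of it and the grasp point (between the pads) lies 5 mm behind it; z points along the fingers, y is the direction in which the jaws open and shut (so a half turn about z gives the same grasp; the last joint's range is limited). The gripper opens to 85 mm and grips with 20 to 120 N. Pads are 22 mm wide; open, the fingers measure 114 mm over their backs; the gripper's body (76 mm by 85 mm) begins 54 mm behind the grasp point. The pads swing forward as they close: fully open they stand 13 mm farther back than shut.
Start: joints at [-80.203, 2.75, 5.684, 92.934, 0, 82.678], TCP at [0.155, -0.502, 0.245] pointing down, gripper open.
Joint ranges: [-166.93, 166.93], [-56.73, 111.36], [-69.38, 81.34], [-121.58, 131.49], [-85.45, 84.26], [-180, 180]. Speed limits (degrees/s): [159.86, 159.86, 180, 180, 180, 180].

## Interface

Orientations are given as a 3x3 rotation matrix whose columns are the frame's x, y, z axes.
In Python, from rig import readout, eyes, workorder gives the robot as it stands. The module is installed in compiled form; this text tells all that it offers.
- The arm moves only by the tool step_arm, never from a script. Its arguments are lists of equal length, an entry for each row: "slide": the shift along the tool's x, y, z in cm, a list of three; "rot": the turn, a rotation vector about the tool's x, y, z in rad, a list of three. In form: {"slide": [[dx, dy, dz], ...], "rot": [[rx, ry, rz], ...]}. A call has 1 to 12 rows; each row shifts and turns the commanded pose from where the row before left it, along the tool's axes as they then stand; what a row does not reach is not made up. A row lasts 1/12 s, in which the tool goes at most 41.7 mm and 7.16 degrees, less where a joint would pass 70% of its speed; a pose out of reach is approached as far as the arm can. A call with a gripper value outside its range is refused whole. "claw" is the closure in counts, from 0 (fully open) to 255 (shut), set as the call begins (left out, the last holds). The fingers move at their own pace and stop on an object; "newtons" is the grip in N (left out, the last holds). Time passes only in rows, so rows that do not move let the fingers close. It gives the time, the measured TCP pose, the force and the opening at its end, in the units of the state.
- readout.observe(): the state, without advancing time (a new reading comes with each control period).
- eyes.get_image(name): name is "scene" or "top" or "wrist"; returns the picture (420x560x3 uint8, red, green, blue); there is no depth.
- eyes.camera_params(name): a dict with "K" (3x3 intrinsics, pixels), "R" (3x3) and "t" (3): a world point X has camera coordinates R X + t. Camera axes: x right, y down, z forward; pixel columns grow to the right and rows downward; lengths in m; the calibration is good to about 2 mm. A picture is of the moment at which its call begins: read the wrist's pose just before it. camera_params takes no time and is no camera call; for the wrist camera it gives the pose at the moment of the call.
- workorder.sign_off(): hands the job in, once; it reports no verdict.
The state is a dict: "time_s": time; "joint_positions": joint angles; "qvel": joint speeds; "joint_efforts": joint torques, N m; "tool_pos": TCP position; "eef_rot": TCP orientation; "contact_force": force on the tool from outside, world axes, zero at the start; "wrist_torque": the same for the moment, N m; "grip_width": finger opening in m.
Only numpy, scipy, OpenCV 4.12 (cv2) and the standard library are available. Lean on these libraries where they do the work, as an engineer would, in place of code of your own. Each camera call takes 0.05 s, during which the arm holds its last target. There are 200 camera calls.

## Working session

There is one attempt and no reset: what is moved stays moved. The work goes in short steps, Python scripts to look and compute and a tool call to move; the robot and the scene stay as the last step left them, time stands still between calls to the robot, and variables do not carry over. Pictures are saved under pics/ and viewed, about 8 in all and at most 12, crops included, and the job is handed in when it is done.

Besides the shell and the picture viewer there is one more tool, called after ">>>" as a command line: name --argument value ..., lists and objects as JSON in quotes. step_arm: Moves the arm, as the interface text tells. Its arguments: {"type":"object","properties":{"slide":{"type":"array","items":{"type":"array","items":{"type":"number"}}},"rot":{"type":"array","items":{"type":"array","items":{"type":"number"}}},"claw":{"type":"number"},"newtons":{"type":"number"}},"required":["slide","rot"]}

```bash
mkdir -p pics; ls; python3 - <<'E'
from rig import readout, eyes
import cv2, numpy as np
print(readout.observe())
for n in ["scene","top","wrist"]:
    p=eyes.camera_params(n); print(n,{k:np.round(v,4).tolist() for k,v in p.items()})
    im=eyes.get_image(n); np.save(f"pics/{n}0.npy",im); cv2.imwrite(f"pics/{n}0.png",im[:,:,::-1])
E
```

```text
pics
{'time_s': 0.0, 'joint_positions': array([-8.02035629e+01,  2.79486728e+00,  5.59070212e+00,  9.29347675e+01,
        1.91863314e-04,  8.26789212e+01]), 'qvel': array([ 0.08407051,  0.13553272, -0.0732797 ,  0.03788409,  0.01711179,
        0.0626052 ]), 'joint_efforts': array([-3.60097993e-04, -3.38783205e+01,  3.20014286e+01,  2.03227974e-02,
       -1.18088151e-04,  2.60484754e-06]), 'tool_pos': array([ 0.15442361, -0.50115642,  0.24409125]), 'eef_rot': array([[ 9.55703144e-01,  2.94332011e-01, -4.09280612e-04],
       [ 2.94332130e-01, -9.55700207e-01,  2.39004158e-03],
       [ 3.12316180e-04, -2.40463469e-03, -9.99997060e-01]]), 'contact_force': array([0.05596056, 0.19445266, 0.13890894]), 'wrist_torque': array([ 0.05969369, -0.01339151, -0.01156884]), 'grip_width': 0.08541470510952712}
scene {'K': [[493.1185, 0.0, 285.8141], [0.0, 493.1185, 206.9933], [0.0, 0.0, 1.0]], 'R': [[-0.892, -0.4521, -0.0025], [-0.2141, 0.4272, -0.8784], [0.3982, -0.783, -0.4778]], 't': [0.525, 0.1641, 0.8549]}
top {'K': [[381.5976, 0.0, 280.5064], [0.0, 381.5976, 209.1751], [0.0, 0.0, 1.0]], 'R': [[-0.0056, -1.0, -0.0042], [-0.9992, 0.0058, -0.0406], [0.0406, 0.0039, -0.9992]], 't': [0.0878, 0.5417, 0.936]}
wrist {'K': [[377.3737, 0.0, 279.655], [0.0, 377.3737, 209.301], [0.0, 0.0, 1.0]], 'R': [[0.2934, -0.956, -0.0016], [-0.9069, -0.2789, 0.3159], [-0.3024, -0.0912, -0.9488]], 't': [-0.5251, -0.0399, 0.381]}
```

```bash
python3 - <<'E'
import numpy as np, cv2
t=np.load("pics/top0.npy");s=np.load("pics/scene0.npy")
cv2.imwrite("pics/both.png",cv2.resize(np.hstack([t,s])[:,:,::-1],(800,300),interpolation=cv2.INTER_AREA))
E
```

```text
(no output)
```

View pics/top0.png

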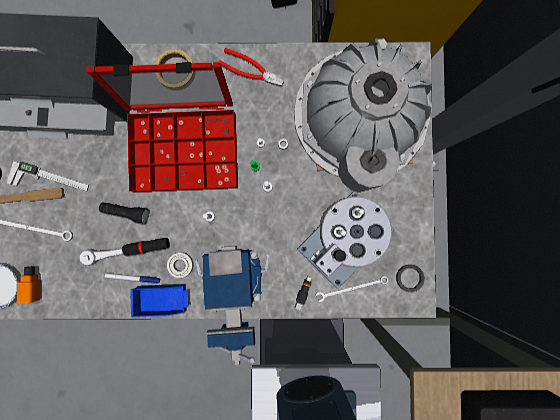

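View pics/scene0.png

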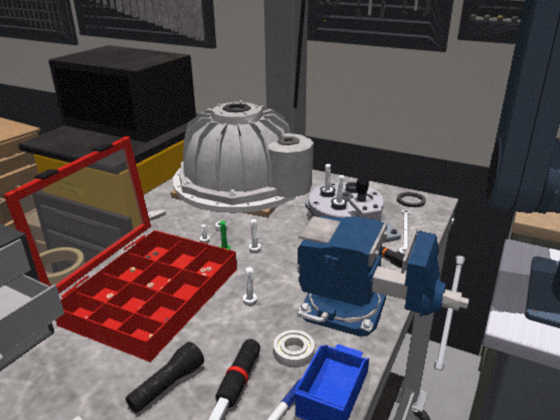

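Candidates in the top view: (209,216) and (267,186) look like long bolts. (261,142) is probably the short M10, (283,144) the nut, and (255,165) the green look-alike. The next crop checks this choice.

```bash
python3 - <<'E'
import numpy as np, cv2
t=np.load("pics/top0.npy");s=np.load("pics/scene0.npy")
a=cv2.resize(t[125:235,195:300],None,fx=3.8,fy=3.8,interpolation=cv2.INTER_CUBIC)[:300*2]
b=cv2.resize(t[190:295,295:400],None,fx=3.8,fy=3.8,interpolation=cv2.INTER_CUBIC)
h=418;a=cv2.resize(a,(399,h));b=cv2.resize(b,(399,399));b=cv2.copyMakeBorder(b,0,19,0,0,0)
c=cv2.resize(s[215:305,185:275],(180,180),interpolation=cv2.INTER_CUBIC);d=cv2.resize(s[150:240,290:400],(220,180),interpolation=cv2.INTER_CUBIC)
r=np.zeros((180,798,3),np.uint8);r[:,:180]=c;r[:,200:420]=d
cv2.imwrite("pics/crop1.png",np.vstack([np.hstack([a,b]),r])[:,:,::-1])
E
```

```text
(no output)
```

View pics/crop1.png

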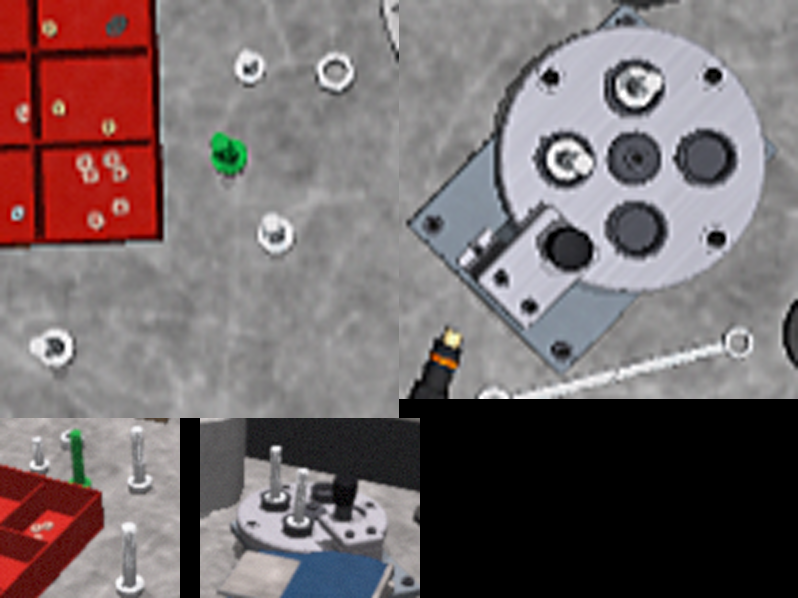

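Head centres read from the crop: bolt A at top pixel (267.4,186.8) and bolt B at (209.7,216.3), both long in the scene view. The M10 is at (261,142), the nut at (283,144) and the green bolt at (255,165); those three stay put. The dial hub is at (357,231). The empty nests are right (375.5,231.5) and bottom (357.6,250), and the knob is at (339.5,255).

```bash
cat > h.py <<'E'
import numpy as np, cv2
from rig import readout, eyes
def ray(p,uv,z):
    R,t,K=np.array(p["R"]),np.array(p["t"]),np.array(p["K"])
    c=-R.T@t; d=R.T@np.linalg.solve(K,[uv[0],uv[1],1.0]); return c+d*(z-c[2])/d[2]
def proj(p,X):
    q=np.array(p["K"])@(np.array(p["R"])@np.asarray(X,float)+np.array(p["t"])); return q[:2]/q[2]
def delta(s,X,yaw_vec=None):
    "tool-frame shift (cm) to bring TCP to world X"
    return np.round(100*np.array(s["eef_rot"]).T@(np.asarray(X)-s["tool_pos"]),2)
E
python3 - <<'E'
from h import *
p=eyes.camera_params("top"); s=readout.observe()
pts={"A":((267.4,186.8),.008),"B":((209.7,216.3),.008),"short":((261,142.5),.008),"green":((255.5,166),.008),"hub":((357.1,231.3),.059),"n_right":((375.5,231.5),.059),"n_bot":((357.6,250.1),.059),"knob":((339.5,255),.123),"f_top":((356.9,213),.059),"f_left":((339.5,231.5),.059),"vise":((255,250),.12)}
for k,(uv,z) in pts.items(): print(k,np.round(ray(p,uv,z)*1000,1))
t=np.load("pics/top0.npy"); g=cv2.cvtColor(t,cv2.COLOR_RGB2GRAY)
# head discs: bright pixels
for c in [(267,187),(210,216)]:
    m=np.zeros_like(g); m[c[1]-9:c[1]+10,c[0]-9:c[0]+10]=(g[c[1]-9:c[1]+10,c[0]-9:c[0]+10]>175)*255
    print(c,cv2.minEnclosingCircle(cv2.findNonZero(m)),cv2.moments(m,True)["m10"]/cv2.countNonZero(m),cv2.moments(m,True)["m01"]/cv2.countNonZero(m))
print(cv2.HoughCircles(cv2.resize(g[185:290,290:400],None,fx=4,fy=4,interpolation=cv2.INTER_CUBIC),cv2.HOUGH_GRADIENT,1,100,param1=100,param2=20,minRadius=125,maxRadius=160)/4+[290,185,0])
w=eyes.camera_params("wrist");R=np.array(w["R"]);c=-R.T@np.array(w["t"])
E_=np.array(s["eef_rot"]);print("cam in tool",np.round(E_.T@(c-s["tool_pos"]),4),np.round(E_.T@R.T,3).tolist())
E
```

```text
A [598.5 117.2   8. ]
B [525.6 261.2   8. ]
short [710.  132.8   8. ]
green [650.9 146.7   8. ]
hub [487.2 -95.1  59. ]
n_right [ 486.5 -138.2   59. ]
n_bot [443.2 -95.6  59. ]
knob [437.1 -43.5 123. ]
f_top [530.2 -95.2  59. ]
f_left [487.  -53.7  59. ]
vise [448.7 140.6 120. ]
(267, 187) ((267.0, 185.5), 4.924529075622559) 266.875 185.5
(210, 216) ((207.5, 216.5), 6.36406135559082) 208.13793103448276 215.98275862068965
[[[356.375      232.125       34.59999847]]]
cam in tool [ 0.082  0.001 -0.129] [[-0.001, -0.949, -0.316], [1.0, -0.001, 0.0], [-0.001, -0.316, 0.949]]
```

>>> step_arm --slide '[[1.2, -1.2, 0], [2.4, -2.4, -0.1], [2.4, -2.4, -0.1], [2.4, -2.4, -0.1], [2.4, -2.4, -0.1], [2.4, -2.4, -0.1], [2.4, -2.4, -0.1], [2.4, -2.4, -0.1], [2.4, -2.4, -0.1], [2.4, -2.4, -0.1], [2.4, -2.4, -0.1], [2.4, -2.4, -0.1]]' --rot '[[0, 0, 0], [0, 0, -0.06], [0, 0, 0.06], [0, 0, 0], [0, 0, 0], [0, 0, 0], [0, 0, 0], [0, 0, 0], [0, 0, 0], [0, 0, 0], [0, 0, 0], [0, 0, 0]]' --claw 110 --newtons 40

```text
time_s: 1.15
tool_pos: [0.3355, -0.1542, 0.2562]
eef_rot: [[0.956, 0.294, 0.0], [0.294, -0.956, -0.0], [0.0, 0.0, -1.0]]
contact_force: [0.4, -0.5, -0.2]
grip_width: 0.0487
```

>>> step_arm --slide '[[0, 0, 0], [0, 0, 0], [0, 0, 0], [0, 0, 0], [0, 0, 0], [0, 0, 0], [0, 0, 0], [0, 0, 0], [0, 0, 0], [0, 0, 0], [0, 0, 0], [0, 0, 0]]' --rot '[[0, 0, -0.12], [0, 0, -0.12], [0, 0, -0.12], [0, 0, -0.12], [0, 0, -0.12], [0, 0, -0.12], [0, 0, -0.12], [0, 0, -0.12], [0, 0, -0.12], [0, 0, -0.12], [0, 0, -0.12], [0, 0, -0.12]]'

```text
time_s: 2.15
tool_pos: [0.335, -0.1557, 0.256]
eef_rot: [[-0.173, 0.985, -0.001], [0.985, 0.173, 0.0], [0.001, -0.001, -1.0]]
contact_force: [0.4, 0.4, 0.7]
grip_width: 0.0485
```

>>> step_arm --slide '[[0, 0, 0], [0, 0, 0], [0, 0, 0], [0, 0, 0], [0, 0, 0], [0, 0, 0], [0, 0, 0], [0, 0, 0], [0, 0, 0], [0, 0, 0], [0, 0, 0], [0, 0, 0]]' --rot '[[0, 0, -0.12], [0, 0, -0.12], [0, 0, -0.12], [0, 0, -0.12], [0, 0, -0.12], [0, 0, -0.12], [0, 0, -0.12], [0, 0, -0.12], [0, 0, -0.12], [0, 0, -0.12], [0, 0, -0.12], [0, 0, -0.08]]'

```text
time_s: 3.15
tool_pos: [0.335, -0.1557, 0.256]
eef_rot: [[-1.0, -0.002, -0.001], [-0.002, 1.0, 0.0], [0.001, 0.0, -1.0]]
contact_force: [0.6, -0.3, -0.5]
grip_width: 0.0487
```

```bash
python3 - <<'E'
from h import *
s=readout.observe();print(s["tool_pos"],s["eef_rot"],s["joint_positions"],s["grip_width"])
p=eyes.camera_params("wrist");im=eyes.get_image("wrist");np.savez("pics/w1.npz",im=im,**p)
top=np.array
X={"hub":(.4872,-.0951,.059),"nr":(.4865,-.1382,.059),"nb":(.4432,-.0956,.059),"knob":(.4371,-.0435,.123)}
for k,v in X.items(): print(k,proj(p,v).round(1))
cv2.imwrite("pics/w1.png",im[:,:,::-1])
E
```

```text
[ 0.33503434 -0.15569702  0.25598151] [[-9.99996746e-01 -2.49417388e-03 -5.36221738e-04]
 [-2.49437461e-03  9.99996819e-01  3.73998086e-04]
 [ 5.35287216e-04  3.75334407e-04 -9.99999786e-01]] [-3.53577810e+01 -2.01898296e+01 -1.33511447e+01  9.68761416e+01
 -3.02819949e-04 -3.55006924e+01] 0.04869461438522227
hub [340. 325.]
nr [297.6 324.4]
nb [341.8 286.7]
knob [418.7 320.5]
```

View pics/w1.png

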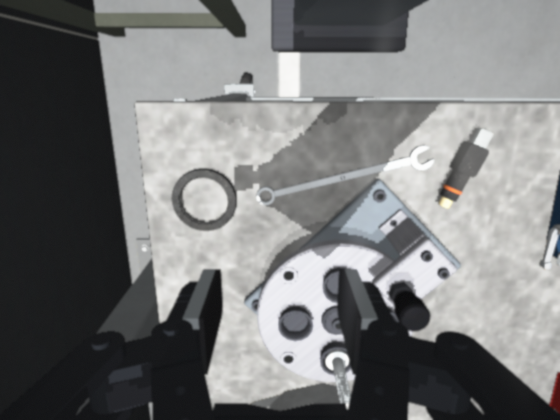

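The wrist view shows the dial at the bottom of the picture: right nest (296,321), hub (337,320), knob (412,313). Each is a few pixels from the position predicted from the top camera. The first move also came out shorter than commanded, so I'll use smaller rows and look again from over the dial.

>>> step_arm --slide '[[-1.0, 0.4, 0], [-1.8, 0.6, 0], [-1.8, 0.6, 0], [-1.8, 0.6, 0], [-1.8, 0.6, 0], [-1.8, 0.6, 0], [-1.8, 0.6, 0], [-1.2, 0.4, 0], [0, 0, 0], [0, 0, 0]]' --rot '[[0, 0, 0], [0, 0, 0], [0, 0, 0], [0, 0, 0], [0, 0, 0], [0, 0, 0], [0, 0, 0], [0, 0, 0], [0, 0, 0], [0, 0, 0]]'

```text
time_s: 4.03
tool_pos: [0.4657, -0.1116, 0.2557]
eef_rot: [[-1.0, 0.003, -0.001], [0.003, 1.0, 0.0], [0.001, 0.0, -1.0]]
contact_force: [0.3, 0.6, 0.4]
grip_width: 0.049
```

```bash
python3 - <<'E'
from h import *
s=readout.observe();print(s["tool_pos"],s["qvel"].round(2))
p=eyes.camera_params("wrist");im=eyes.get_image("wrist");np.savez("pics/w2.npz",im=im,**p)
X={"hub":(.4872,-.0951,.059),"nr":(.4865,-.1382,.059),"nb":(.4432,-.0956,.059),"knob":(.4371,-.0435,.123)}
for k,v in X.items(): print(k,proj(p,v).round(1))
cv2.imwrite("pics/w2.png",im[:,:,::-1])
E
```

```text
[ 0.4657049  -0.11155405  0.25565753] [-1.08 -1.56 -0.84  0.63 -0.28 -0.63]
hub [298.9 202.3]
nr [251.3 201.8]
nb [299.  153.9]
knob [377.8 161.1]
```

View pics/w2.png

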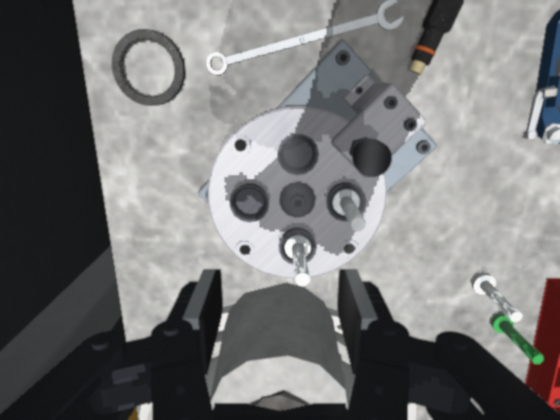

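This view shows the right nest at about (249,201), the bottom nest at (297,153), the hub at (297,200) and the knob at (373,157), all within about 2 px (4 px for the knob) of prediction. Next I'll refine them with masks.

```bash
python3 - <<'E'
from h import *
d=np.load("pics/w2.npz");im=d["im"];p=d
g=cv2.cvtColor(im,cv2.COLOR_RGB2GRAY)
def blob(c,r,thr,z):
    m=np.zeros_like(g);cv2.circle(m,c,r,255,-1);m=((g<thr)&(m>0)).astype(np.uint8)*255
    cs,_=cv2.findContours(cv2.morphologyEx(m,cv2.MORPH_CLOSE,np.ones((3,3))),0,2);k=max(cs,key=cv2.contourArea)
    k=cv2.convexHull(k);e=cv2.fitEllipse(k);print(c,thr,np.round(e[0],1),np.round(e[1],1),(ray(p,e[0],z)*1000).round(1))
for t in (60,75,90): 
    blob((249,201),25,t,.059);blob((297,153),25,t,.059);blob((297,200),22,t,.059)
for t in (40,50,60): blob((373,157),24,t,.123)
for r in (((80,110)),):
    h=cv2.HoughCircles(cv2.GaussianBlur(g,(3,3),0),cv2.HOUGH_GRADIENT,1,100,param1=100,param2=20,minRadius=78,maxRadius=100);print(h, (ray(p,h[0,0,:2],.046)*1000).round(1))
E
```

```text
(249, 201) 60 [249.4 200.9] [32.6 35.7] [ 485.7 -139.9   59. ]
(297, 153) 60 [303.3 152. ] [25.4 32.5] [441.6 -91.9  59. ]Traceback (most recent call last):
  File "<stdin>", line 9, in <module>
  File "<stdin>", line 6, in blob
ValueError: max() iterable argument is empty
```

```bash
python3 - <<'E'
from h import *
d=np.load("pics/w2.npz");im=d["im"];p=d
g=cv2.cvtColor(im,cv2.COLOR_RGB2GRAY)
def hc(c,R,lo,hi,z):
    x,y=c;S=4;q=cv2.resize(g[y-R:y+R,x-R:x+R],None,fx=S,fy=S,interpolation=cv2.INTER_CUBIC)
    h=cv2.HoughCircles(cv2.GaussianBlur(q,(5,5),0),cv2.HOUGH_GRADIENT,1,12,param1=80,param2=12,minRadius=lo*S,maxRadius=hi*S)
    if h is None: print(c,None);return
    for k in h[0][:3]:
        uv=(k[0]/S+x-R,k[1]/S+y-R);print(c,np.round(uv,1),k[2]/S,(ray(p,uv,z)*1000).round(1))
for c in ((249,201),(297,153)): hc(c,28,14,23,.059)
hc((297,200),25,12,19,.059); hc((373,157),28,13,24,.119)
h=cv2.HoughCircles(cv2.GaussianBlur(g,(3,3),0),cv2.HOUGH_GRADIENT,1,100,param1=100,param2=20,minRadius=78,maxRadius=100)[0,0];print("dial",h,(ray(p,h[:2],.046)*1000).round(1))
cv2.imwrite("pics/c3.png",cv2.resize(im[125:245,215:415],(800,480),interpolation=cv2.INTER_CUBIC)[:,:,::-1])
E
```

```text
(249, 201) [249.4 202.1] 19.75 [ 486.8 -139.9   59. ]
(249, 201) [252.1 200.4] 22.85 [ 485.2 -137.4   59. ]
(249, 201) [251.1 205.4] 16.175 [ 489.9 -138.4   59. ]
(297, 153) [297.6 153.9] 20.575 [443.1 -96.8  59. ]
(297, 153) [297.9 157.1] 20.6 [446.  -96.5  59. ]
(297, 200) None
(373, 157) [372.1 157.1] 19.325 [435.  -46.7 119. ]
(373, 157) [375.4 157.6] 16.3 [435.4 -44.4 119. ]
(373, 157) [369.9 155.1] 22.3 [433.6 -48.4 119. ]
dial [296.5 188.5  88.2] [477.8 -96.8  46. ]
```

View pics/c3.png

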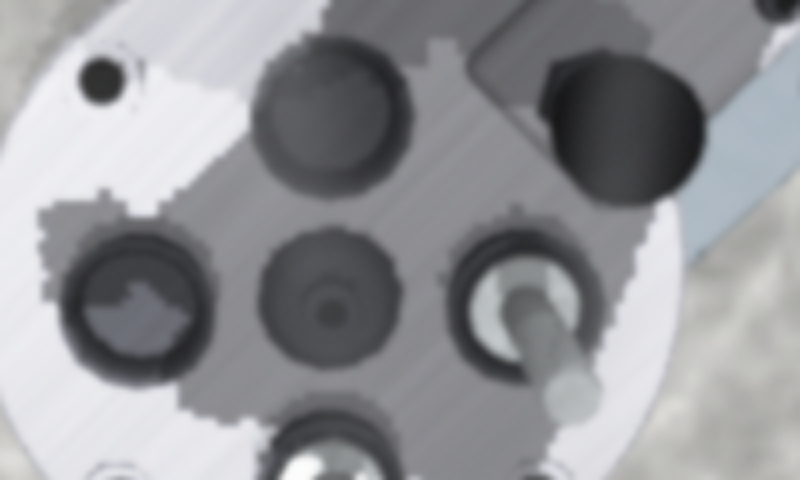

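Reading cup edges off the crop, the right nest is at (249.4,202.1), which gives (486.8,-139.9) mm, and the bottom nest at (298.1,154.4), which gives about (443.5,-96.3) mm. The top camera agrees to about 1.5 mm. Now I'll move over bolt A.

>>> step_arm --slide '[[-0.6, 1.0, 0], [-1.2, 2.0, 0.2], [-1.2, 2.0, 0.4], [-1.2, 2.1, 0.4], [-1.2, 2.1, 0.4], [-1.2, 2.1, 0.4], [-1.2, 2.1, 0.4], [-1.2, 2.1, 0.4], [-1.2, 2.1, 0.4], [-1.2, 2.1, 0.4], [-1.2, 2.1, 0.4], [-0.7, 1.2, 0.2]]' --rot '[[0, 0, 0], [0, 0, 0], [0, 0, 0], [0, 0, 0], [0, 0, 0], [0, 0, 0], [0, 0, 0], [0, 0, 0], [0, 0, 0], [0, 0, 0], [0, 0, 0], [0, 0, 0]]'

```text
time_s: 5.08
tool_pos: [0.5992, 0.12, 0.2156]
eef_rot: [[-1.0, 0.002, -0.0], [0.002, 1.0, 0.001], [0.0, 0.001, -1.0]]
contact_force: [-0.6, 0.5, 0.2]
grip_width: 0.0485
```

>>> step_arm --slide '[[0, 0, 0], [0, 0, 0]]' --rot '[[0, 0, 0], [0, 0, 0]]'

```text
time_s: 5.25
tool_pos: [0.5985, 0.1181, 0.216]
eef_rot: [[-1.0, 0.002, -0.001], [0.002, 1.0, -0.0], [0.001, -0.0, -1.0]]
contact_force: [-0.5, -0.5, -0.1]
grip_width: 0.0487
```

```bash
python3 - <<'E'
from h import *
s=readout.observe();print(s["tool_pos"],s["qvel"].round(2))
p=eyes.camera_params("wrist");im=eyes.get_image("wrist");np.savez("pics/w3.npz",im=im,**p)
print("A",proj(p,(.5985,.1172,.008)).round(1),proj(p,(.5985,.1172,.068)).round(1))
d=np.load("pics/w2.npz");print("A from w2 head", (ray(d,(483,282.5),.008)*1000).round(1), "top",(ray(d,(517,315),.068)*1000).round(1),"hub",(ray(d,(297.4,199.5),.059)*1000).round(1))
cv2.imwrite("pics/w3.png",im[:,:,::-1])
E
```

```text
[0.59853632 0.1180967  0.21602362] [-1.46 -1.32 -0.45  0.27 -0.37 -0.46]
A [279.8 176.1] [279.8 194.4]
A from w2 head [598.5 115.9   8. ] top [600.4 118.7  68. ] hub [484.5 -96.5  59. ]
```

View pics/w3.png

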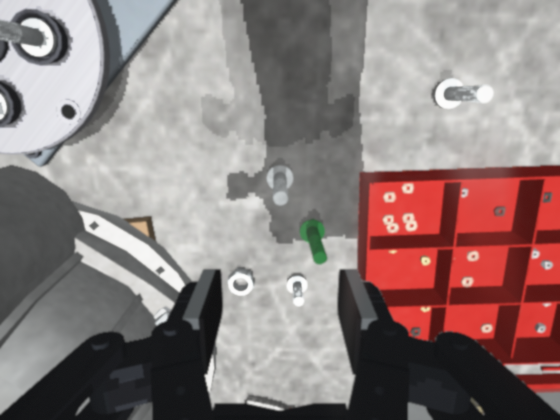

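Bolt A's head is at (279.5,178) and its shank top at (281,198), right under the jaws at about (600,118) mm. The green bolt at (314,232) is off to the side, and bolt B's head is at (448,94). Going down to grasp A.

>>> step_arm --slide '[[-0.1, 0, 0.8], [-0.1, 0, 1.6], [0, 0, 1.6], [0, 0, 1.6], [0, 0, 1.6], [0, 0, 1.6], [0, 0, 1.6], [0, 0, 1.6], [0, 0, 1.6], [0, 0, 1.6], [0, 0, 1.5], [0, 0, 0.4]]' --rot '[[0, 0, 0], [0, 0, 0], [0, 0, 0], [0, 0, 0], [0, 0, 0], [0, 0, 0], [0, 0, 0], [0, 0, 0], [0, 0, 0], [0, 0, 0], [0, 0, 0], [0, 0, 0]]'

```text
time_s: 6.3
tool_pos: [0.5984, 0.1161, 0.0421]
eef_rot: [[-1.0, 0.005, -0.005], [0.005, 1.0, -0.001], [0.005, -0.001, -1.0]]
contact_force: [-0.2, -1.2, -1.2]
grip_width: 0.0483
```

>>> step_arm --slide '[[0, 0, 0], [0, 0, 0], [0, 0, 0], [0, 0, 0], [0, 0, 0], [0, 0, 0], [0, 0, 0], [0, 0, 0]]' --rot '[[0, 0, 0], [0, 0, 0], [0, 0, 0], [0, 0, 0], [0, 0, 0], [0, 0, 0], [0, 0, 0], [0, 0, 0]]' --claw 255 --newtons 50

```text
time_s: 6.97
tool_pos: [0.6021, 0.1174, 0.0468]
eef_rot: [[-1.0, 0.003, 0.003], [0.003, 1.0, -0.0], [-0.003, -0.0, -1.0]]
contact_force: [1.1, -0.6, 4.8]
grip_width: 0.0107
```

>>> step_arm --slide '[[0, 0, -0.5], [0, 0, -1.0], [0, 0, -1.6], [0, 0, -1.8], [0, 0, -1.8], [0, 0, -1.8], [0, 0, -1.8], [0, 0, -1.8], [0, 0, -1.8], [0, 0, -1.8], [0, 0, -0.6], [0, 0, 0]]' --rot '[[0, 0, 0], [0, 0, 0], [0, 0, 0], [0, 0, 0], [0, 0, 0], [0, 0, 0], [0, 0, 0], [0, 0, 0], [0, 0, 0], [0, 0, 0], [0, 0, 0], [0, 0, 0]]'

```text
time_s: 7.97
tool_pos: [0.6021, 0.1176, 0.2108]
eef_rot: [[-1.0, 0.003, 0.004], [0.003, 1.0, 0.001], [-0.004, 0.001, -1.0]]
contact_force: [0.4, -0.1, -1.2]
grip_width: 0.0107
```

```bash
python3 - <<'E'
from h import *
s=readout.observe();print(s["tool_pos"],s["grip_width"],delta(s,(.4867,-.1395,.205)))
p=eyes.camera_params("wrist");im=eyes.get_image("wrist");np.savez("pics/w4.npz",im=im,**p)
R=s["eef_rot"]
for h in (-.045,.020): print(proj(p,s["tool_pos"]+R@[0,0,-h]).round(1))
cv2.imwrite("pics/w4.png",im[:,:,::-1])
g=cv2.cvtColor(im[:,:,:],cv2.COLOR_RGB2GRAY);cv2.imwrite("pics/w4c.png",cv2.resize(im[180:330,205:355],(600,600),interpolation=cv2.INTER_CUBIC)[:,:,::-1])
E
```

```text
[0.60206392 0.11764253 0.21084119] 0.010684759927197357 [ 11.47 -25.75   0.52]
[281.5 251.3]
[282.3 331.6]
```

View pics/w4c.png

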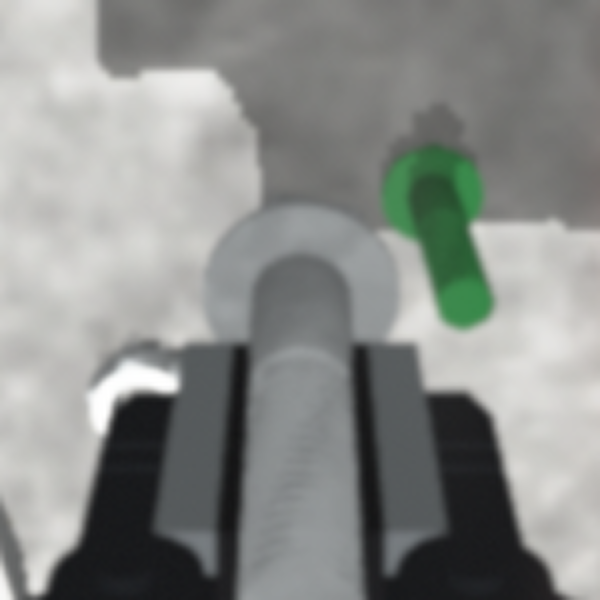

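Bolt A is held upright and centred between the jaws, with its head at about full-frame (280.4,254). Carrying it to the right nest.

>>> step_arm --slide '[[0.4, -0.8, 0], [0.8, -1.7, 0], [1.0, -2.2, 0], [1.0, -2.3, 0], [1.0, -2.3, 0], [1.1, -2.3, 0], [1.1, -2.3, 0], [1.1, -2.3, 0], [1.1, -2.4, 0], [1.1, -2.4, 0], [1.0, -2.4, 0], [0.6, -1.4, 0]]' --rot '[[0, 0, 0], [0, 0, 0], [0, 0, 0], [0, 0, 0], [0, 0, 0], [0, 0, 0], [0, 0, 0], [0, 0, 0], [0, 0, 0], [0, 0, 0], [0, 0, 0], [0, 0, 0]]'

```text
time_s: 9.02
tool_pos: [0.4847, -0.1323, 0.2062]
eef_rot: [[-1.0, 0.005, -0.004], [0.005, 1.0, 0.0], [0.004, 0.0, -1.0]]
contact_force: [0.6, -0.3, 0.2]
grip_width: 0.0107
```

>>> step_arm --slide '[[0.3, -0.7, 0], [0, 0, 0.4], [0, 0, 1], [0, 0, 1.5], [0, 0, 1.6], [0, 0, 1.6], [0, 0, 1.4], [0, 0, 1.0], [0, 0, 0.5], [0, 0, 0], [0, 0, 0]]' --rot '[[0, 0, 0], [0, 0, 0], [0, 0, 0], [0, 0, 0], [0, 0, 0], [0, 0, 0], [0, 0, 0], [0, 0, 0], [0, 0, 0], [0, 0, 0], [0, 0, 0]]'

```text
time_s: 9.93
tool_pos: [0.4843, -0.1368, 0.1182]
eef_rot: [[-1.0, 0.002, -0.0], [0.002, 1.0, 0.0], [0.0, 0.0, -1.0]]
contact_force: [0.6, -0.1, -0.1]
grip_width: 0.0107
```

```bash
cat > look.py <<'E'
from h import *; import sys
n=sys.argv[1]; s=readout.observe();print(s["tool_pos"],s["eef_rot"].round(4).tolist(),s["grip_width"],s["contact_force"].round(1))
p=eyes.camera_params("wrist");im=eyes.get_image("wrist");np.savez(f"pics/{n}.npz",im=im,**p)
b=[int(v) for v in sys.argv[2:6]] or [180,330,205,355]
cv2.imwrite(f"pics/{n}c.png",cv2.resize(im[b[0]:b[1],b[2]:b[3]],None,fx=4,fy=4,interpolation=cv2.INTER_CUBIC)[:,:,::-1])
E
python3 look.py w5
```

```text
[ 0.48434183 -0.13676247  0.11816219] [[-1.0, 0.002, -0.0003], [0.002, 1.0, 0.0003], [0.0003, 0.0003, -1.0]] 0.010733089413129546 [ 0.6 -0.1 -0.1]
```

View pics/w5c.png

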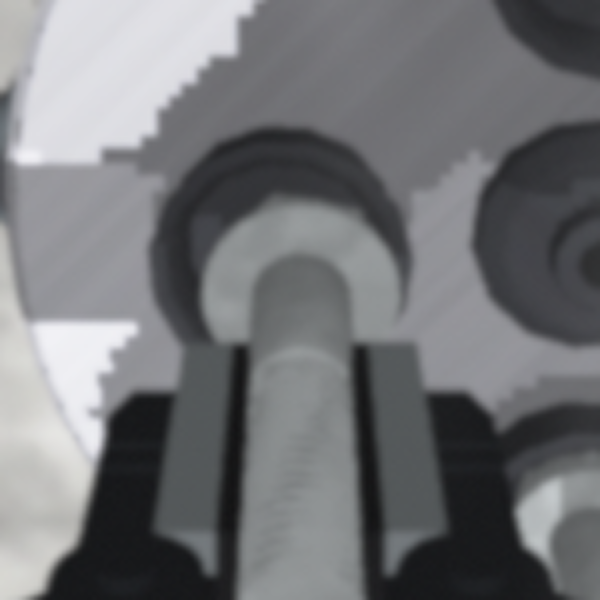

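```bash
python3 - <<'E'
from h import *
d=np.load("pics/w5.npz")
f=lambda x,y:(205+(x-1.5)/4,180+(y-1.5)/4)
# widths: check heights
for n,l,r,z in (("head",203,402,.0735),("cup",152,411,.059)):
    a=ray(d,f(l,290 if n=="head" else 255),z);b=ray(d,f(r,290 if n=="head" else 255),z);print(n,"width mm",1000*np.linalg.norm(a-b))
for z in (.072,.075):print("head",(ray(d,f(302,296),z)*1000).round(1))
for z in (.050,.055,.059):print("cup",(ray(d,f(281.5,253),z)*1000).round(1))
# model-predict: head top edge & cup top edge rows for true circle
for X in ((.4867,-.1395),(.4857,-.139)):
  for r,z in ((.0165,.059),(.0185,.046),(.0155,.059)):
    th=np.linspace(0,2*np.pi,60);q=np.array([proj(d,(X[0]+r*np.cos(t),X[1]+r*np.sin(t),z)) for t in th]);q=(q-[205,180])*4+1.5
    print(X,r,"l,r,top,bot",q[:,0].min().round(),q[:,0].max().round(),q[:,1].min().round(),q[:,1].max().round())
for X in ((.4843,-.1368),(.4853,-.1370)):
  for r,z in ((.012,.0715),(.012,.0735)):
    th=np.linspace(0,2*np.pi,60);q=np.array([proj(d,(X[0]+r*np.cos(t),X[1]+r*np.sin(t),z)) for t in th]);q=(q-[205,180])*4+1.5
    print("H",X,z,"l,r,top",q[:,0].min().round(),q[:,0].max().round(),q[:,1].min().round())
E
```

```text
head width mm 25.10444625374605
cup width mm 35.11748447708985
head [ 486.1 -137.4   72. ]
head [ 484.7 -137.4   75. ]
cup [ 489.8 -140.3   50. ]
cup [ 487.6 -140.2   55. ]
cup [ 485.8 -140.2   59. ]
(0.4867, -0.1395) 0.0165 l,r,top,bot 165.0 408.0 144.0 368.0
(0.4867, -0.1395) 0.0185 l,r,top,bot 159.0 416.0 100.0 338.0
(0.4867, -0.1395) 0.0155 l,r,top,bot 172.0 401.0 151.0 361.0
(0.4857, -0.139) 0.0165 l,r,top,bot 168.0 412.0 137.0 361.0
(0.4857, -0.139) 0.0185 l,r,top,bot 162.0 420.0 93.0 332.0
(0.4857, -0.139) 0.0155 l,r,top,bot 176.0 405.0 144.0 355.0
H (0.4843, -0.1368) 0.0715 l,r,top 213.0 401.0 193.0
H (0.4843, -0.1368) 0.0735 l,r,top 212.0 402.0 199.0
H (0.4853, -0.137) 0.0715 l,r,top 211.0 399.0 201.0
H (0.4853, -0.137) 0.0735 l,r,top 210.0 400.0 207.0
```

The head sits at about (302,296) in the crop and the cup centre at (281,253). Cast to their own heights, the bolt needs to move -2.8 mm in y and about +0.8 mm in x. I'll correct that and lower it.

>>> step_arm --slide '[[-0.04, -0.14, 0], [-0.04, -0.14, 0], [0, 0, 0], [0, 0, 0.3], [0, 0, 0.3], [0, 0, 0.3], [0, 0, 0.3], [0, 0, 0.3], [0, 0, 0.2], [0, 0, 0.2], [0, 0, 0]]' --rot '[[0, 0, 0], [0, 0, 0], [0, 0, 0], [0, 0, 0], [0, 0, 0], [0, 0, 0], [0, 0, 0], [0, 0, 0], [0, 0, 0], [0, 0, 0], [0, 0, 0]]'

```text
time_s: 10.9
tool_pos: [0.4863, -0.1404, 0.1041]
eef_rot: [[-1.0, 0.003, 0.004], [0.003, 1.0, -0.002], [-0.004, -0.002, -1.0]]
contact_force: [-3.9, 1.6, 17.9]
grip_width: 0.0108
```

>>> step_arm --slide '[[0, 0, 0.15], [0, 0, 0.15], [0, 0, 0], [0, 0, 0]]' --rot '[[0, 0, 0], [0, 0, 0], [0, 0, 0], [0, 0, 0]]'

```text
time_s: 11.23
tool_pos: [0.4872, -0.1403, 0.0974]
eef_rot: [[-1.0, 0.003, 0.005], [0.003, 1.0, -0.0], [-0.005, -0.0, -1.0]]
contact_force: [4.8, 0.6, 1.9]
grip_width: 0.0103
```

>>> step_arm --slide '[[0, 0, 0.15], [0, 0, 0.1], [0, 0, 0], [0, 0, 0]]' --rot '[[0, 0, 0], [0, 0, 0], [0, 0, 0], [0, 0, 0]]'

```text
time_s: 11.57
tool_pos: [0.4872, -0.1403, 0.0957]
eef_rot: [[-1.0, 0.002, 0.005], [0.002, 1.0, -0.001], [-0.005, -0.001, -1.0]]
contact_force: [4.6, 1.2, 7.1]
grip_width: 0.0107
```

```bash
python3 look.py w6
```

```text
[ 0.48723181 -0.14027462  0.09573895] [[-1.0, 0.0025, 0.0052], [0.0025, 1.0, -0.0006], [-0.0052, -0.0006, -1.0]] 0.010695862518660044 [4.6 1.2 7.1]
```

View pics/w6c.png

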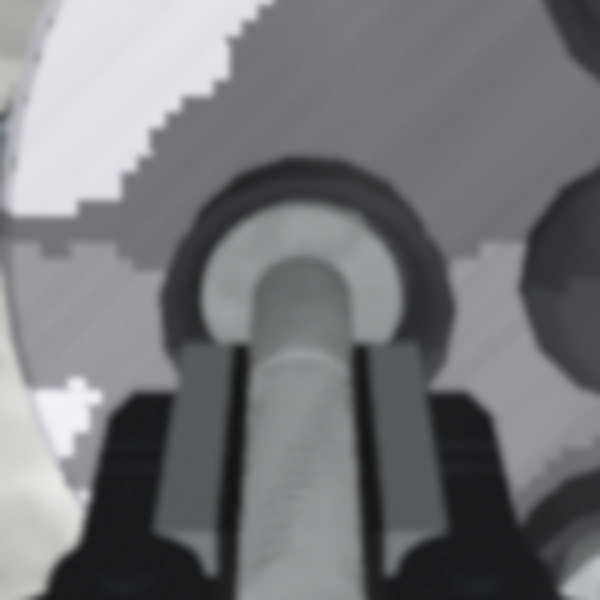

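The head is fully inside the cup, with the TCP at the expected floor height. Releasing and rising.

>>> step_arm --slide '[[0, 0, 0], [0, 0, 0], [0, 0, 0], [0, 0, 0], [0, 0, -0.6], [0, 0, -1.2], [0, 0, -1.6], [0, 0, -1.8], [0, 0, -1.8], [0, 0, -1.8], [0, 0, -1.8], [0, 0, -0.8]]' --rot '[[0, 0, 0], [0, 0, 0], [0, 0, 0], [0, 0, 0], [0, 0, 0], [0, 0, 0], [0, 0, 0], [0, 0, 0], [0, 0, 0], [0, 0, 0], [0, 0, 0], [0, 0, 0]]' --claw 165

```text
time_s: 12.62
tool_pos: [0.4863, -0.1406, 0.2119]
eef_rot: [[-1.0, 0.003, 0.005], [0.003, 1.0, -0.002], [-0.005, -0.002, -1.0]]
contact_force: [0.2, 0.2, 0.8]
grip_width: 0.0298
```

```bash
python3 look.py w7; python3 - <<'E'
from h import *
d=np.load("pics/w3.npz")
print("B head",(ray(d,(448,94),.006)*1000).round(1),"top",(ray(d,(485,93),.068)*1000).round(1),"A head",(ray(d,(279.5,178),.006)*1000).round(1))
s=readout.observe()
for x in (.528,.5295): print(delta(s,(x,.260,.215)))
d=np.load("pics/w7.npz");print("A in nest: floor head",proj(d,(.4875,-.1403,.055)).round(),"tip",proj(d,(.4875,-.1403,.117)).round())
E
```

```text
[ 0.48627321 -0.1406385   0.21190425] [[-1.0, 0.0028, 0.0048], [0.0028, 1.0, -0.0023], [-0.0048, -0.0023, -1.0]] 0.029838358190125296 [0.2 0.2 0.8]
B head [527.2 262.    6. ] top [524.9 261.4  68. ] A head [600.8 116.9   6. ]
[-4.01 40.1  -0.34]
[-4.16 40.1  -0.34]
A in nest: floor head [282. 192.] tip [282. 219.]
```

Pictures viewed so far: 10. Bolt B is at about (527,262) mm. I'll translate there, then turn to yaw 135° so the wrist camera clears the vise.

>>> step_arm --slide '[[-0.1, 1.2, 0], [-0.2, 2.2, 0], [-0.3, 2.6, 0], [-0.3, 2.6, 0], [-0.3, 2.6, 0], [-0.3, 2.6, 0], [-0.3, 2.6, 0], [-0.3, 2.6, 0], [-0.3, 2.6, 0], [-0.3, 2.6, 0], [-0.3, 2.6, 0], [-0.3, 2.6, 0]]' --rot '[[0, 0, 0], [0, 0, 0], [0, 0, 0], [0, 0, 0], [0, 0, 0], [0, 0, 0], [0, 0, 0], [0, 0, 0], [0, 0, 0], [0, 0, 0], [0, 0, 0], [0, 0, 0]]' --claw 110

```text
time_s: 13.67
tool_pos: [0.5175, 0.1559, 0.206]
eef_rot: [[-1.0, 0.002, -0.003], [0.002, 1.0, -0.0], [0.003, -0.0, -1.0]]
contact_force: [-0.3, -0.4, 0.7]
grip_width: 0.0485
```

>>> step_arm --slide '[[-0.3, 2.6, 0], [-0.3, 2.6, 0], [-0.2, 2.4, 0], [-0.1, 1.8, 0], [0, 1.2, 0], [0, 0, 0], [0, 0, 0], [0, 0, 0], [0, 0, 0], [0, 0, 0], [0, 0, 0], [0, 0, 0]]' --rot '[[0, 0, 0], [0, 0, 0], [0, 0, 0], [0, 0, 0], [0, 0, 0], [0, 0, 0.115], [0, 0, 0.115], [0, 0, 0.115], [0, 0, 0.115], [0, 0, 0.115], [0, 0, 0.115], [0, 0, 0.095]]'

```text
time_s: 14.67
tool_pos: [0.5272, 0.2598, 0.2066]
eef_rot: [[-0.701, 0.713, -0.002], [0.713, 0.701, -0.001], [0.001, -0.002, -1.0]]
contact_force: [0.2, 0.1, -0.0]
grip_width: 0.0488
```

```bash
python3 look.py w8; python3 - <<'E'
from h import *
s=readout.observe();print(s["joint_positions"].round(1),delta(s,(.527,.262,.045)))
d=np.load("pics/w8.npz");im=d["im"]
print("pred head",proj(d,(.527,.262,.006)).round(1),"tip",proj(d,(.527,.262,.068)).round(1))
g=cv2.cvtColor(im,cv2.COLOR_RGB2GRAY);h=proj(d,(.527,.262,.006)).astype(int)
q=g[h[1]-30:h[1]+45,h[0]-30:h[0]+30]
c=cv2.HoughCircles(cv2.resize(q,None,fx=4,fy=4,interpolation=cv2.INTER_CUBIC),cv2.HOUGH_GRADIENT,1,20,param1=120,param2=15,minRadius=40,maxRadius=70)
if c is not None:
    for k in c[0][:3]: uv=(h[0]-30+k[0]/4,h[1]-30+k[1]/4);print(np.round(uv,1),k[2]/4,(ray(d,uv,.006)*1000).round(1))
cv2.imwrite("pics/w8c.png",cv2.resize(im[h[1]-60:h[1]+60,h[0]-60:h[0]+60],(480,480),interpolation=cv2.INTER_CUBIC)[:,:,::-1])
# check bolt A in nest from w7
d7=np.load("pics/w7.npz");g7=cv2.cvtColor(d7["im"],cv2.COLOR_RGB2GRAY)
print(cv2.HoughCircles(cv2.resize(g7[160:240,240:325],None,fx=4,fy=4,interpolation=cv2.INTER_CUBIC),cv2.HOUGH_GRADIENT,1,20,param1=100,param2=15,minRadius=40,maxRadius=100)/4)
E
```

```text
[0.52718257 0.2597573  0.20655689] [[-0.7014, 0.7128, -0.0024], [0.7128, 0.7014, -0.0009], [0.0011, -0.0023, -1.0]] 0.04884719710262611 [ 0.2  0.1 -0. ]
[19.7 12.  11.5 89.6  0.  65.3] [ 0.15  0.18 16.16]
pred head [281.8 175.9] tip [282.  195.4]
[[[41.125 31.375 15.65 ]
  [35.125 29.375 21.35 ]
  [46.625 31.375 20.45 ]
  [35.875 34.375 10.35 ]]]
```

```bash
python3 - <<'E'
from h import *
d=np.load("pics/w8.npz");im=d["im"];g=cv2.cvtColor(im,cv2.COLOR_RGB2GRAY)
for v in range(158,208,3): print(v,g[v,260:306:2])
E
```

```text
158 [104 102 101  99 101 104 108 109 109 109 112 117 128 142 144 144 145 146
 142 141 144 139 137]
161 [124 118 104  96  98  99 102 104 106 109 112 115 123 138 143 144 143 145
 148 148 145 140 137]
164 [125 114  97  96  98 100 103 120 146 181 181 191 178 165 149 144 144 145
 147 146 144 139 137]
167 [130 120 104  99 100 116 149 164 169 180 207 220 219 212 206 183 153 145
 144 144 140 137 134]
170 [130 127 125 110 113 154 167 168 164 154 149 172 192 206 211 210 195 154
 141 139 136 134 133]
173 [132 130 127 116 142 164 165 160 132 121 125 126 129 161 204 207 210 177
 140 137 135 133 133]
176 [137 136 133 129 192 194 171 145 131 136 139 143 142 136 186 207 204 183
 142 137 137 135 137]
179 [141 139 134 132 192 222 208 156 141 151 159 164 175 163 192 217 213 177
 140 139 140 141 142]
182 [139 137 132 127 151 209 207 158 152 160 161 158 155 162 200 219 210 162
 140 141 145 148 151]
185 [138 136 134 130 128 161 186 158 161 159 152 149 153 165 204 204 163 141
 142 145 151 156 155]
188 [143 136 133 131 128 129 145 163 169 161 172 172 176 176 168 142 135 137
 141 145 149 150 148]
191 [157 135 133 132 131 134 170 203 218 215 219 219 214 182 142 135 135 137
 140 140 141 139 138]
194 [219 185 170 157 137 142 191 216 216 215 218 221 220 194 145 139 138 138
 136 135 134 132 131]
197 [223 223 224 218 163 167 201 217 214 213 218 220 220 192 146 143 141 138
 133 131 130 130 129]
200 [222 223 223 220 211 218 211 205 208 209 214 217 203 159 141 142 141 139
 134 128 126 127 128]
203 [222 223 224 222 219 215 212 207 196 170 158 151 141 140 139 139 139 137
 134 130 126 124 123]
206 [222 224 227 224 220 214 208 203 200 198 173 146 145 140 137 138 137 135
 133 131 131 129 122]
```

B's head centre is at (281.3,176.5) and its tip at (279.5,195), both matching prediction. Descending to grasp B.

>>> step_arm --slide '[[0.1, 0.1, 0.8], [0.05, 0, 1.5], [0, 0, 1.6], [0, 0, 1.6], [0, 0, 1.6], [0, 0, 1.6], [0, 0, 1.6], [0, 0, 1.6], [0, 0, 1.6], [0, 0, 1.5], [0, 0, 1.0], [0, 0, 0.3]]' --rot '[[0, 0, 0], [0, 0, 0], [0, 0, 0], [0, 0, 0], [0, 0, 0], [0, 0, 0], [0, 0, 0], [0, 0, 0], [0, 0, 0], [0, 0, 0], [0, 0, 0], [0, 0, 0]]'

```text
time_s: 15.72
tool_pos: [0.5254, 0.2609, 0.0414]
eef_rot: [[-0.706, 0.708, -0.005], [0.708, 0.706, -0.002], [0.002, -0.005, -1.0]]
contact_force: [0.4, -0.2, -0.7]
grip_width: 0.0486
```

>>> step_arm --slide '[[0, 0, 0], [0, 0, 0], [0, 0, 0], [0, 0, 0], [0, 0, 0], [0, 0, 0], [0, 0, 0], [0, 0, 0]]' --rot '[[0, 0, 0], [0, 0, 0], [0, 0, 0], [0, 0, 0], [0, 0, 0], [0, 0, 0], [0, 0, 0], [0, 0, 0]]' --claw 255 --newtons 50

```text
time_s: 16.38
tool_pos: [0.5285, 0.2618, 0.0457]
eef_rot: [[-0.705, 0.709, 0.002], [0.709, 0.705, 0.001], [-0.001, 0.002, -1.0]]
contact_force: [1.5, -0.3, 1.6]
grip_width: 0.0105
```

>>> step_arm --slide '[[0, 0, -0.5], [0, 0, -1.0], [0, 0, -1.6], [0, 0, -1.8], [0, 0, -1.8], [0, 0, -1.8], [0, 0, -1.8], [0, 0, -1.8], [0, 0, -1.8], [0, 0, -1.8], [0, 0, -0.6], [0, 0, 0]]' --rot '[[0, 0, 0], [0, 0, 0], [0, 0, 0], [0, 0, 0], [0, 0, 0], [0, 0, 0], [0, 0, 0], [0, 0, 0], [0, 0, 0], [0, 0, 0], [0, 0, 0], [0, 0, 0]]'

```text
time_s: 17.38
tool_pos: [0.529, 0.2621, 0.2108]
eef_rot: [[-0.705, 0.709, 0.005], [0.709, 0.705, 0.002], [-0.002, 0.005, -1.0]]
contact_force: [0.2, 0.6, -1.0]
grip_width: 0.0107
```

```bash
python3 look.py w9; python3 - <<'E'
from h import *
s=readout.observe();print(delta(s,(.4440,-.0970,.21)))
d=np.load("pics/w9.npz");g=cv2.cvtColor(d["im"],cv2.COLOR_RGB2GRAY);d4=np.load("pics/w4.npz");g4=cv2.cvtColor(d4["im"],cv2.COLOR_RGB2GRAY)
for v in (225,232,240,248,254,260): print(v,g[v,250:312:2])
for v in (225,232,240,248,254,260): print("A",v,g4[v,250:312:2])
E
```

```text
[0.52904535 0.26205902 0.21080337] [[-0.7054, 0.7088, 0.0047], [0.7088, 0.7054, 0.0017], [-0.0021, 0.0045, -1.0]] 0.010654112783459267 [ 0.2  0.6 -1. ]
[-19.48 -31.29  -0.15]
225 [221 222 224 225 226 226 222 218 217 218 219 216 213 211 210 213 214 212
 211 211 209 207 211 215 217 218 221 224 227 228 230]
232 [233 226 222 220 220 220 220 219 217 196 150 136 137 140 143 145 149 156
 159 163 176 197 219 223 221 219 219 219 220 222 226]
240 [221 220 219 220 219 188 166 168 169 170 170 170 168 164 164 169 173 173
 168 163 162 164 165 164 170 211 224 221 191 118  75]
248 [210 208 207 181 167 167 168 168 167 167 152 124 114 113 114 115 114 114
 114 130 158 168 166 161 163 166 164 116  71  70  69]
254 [221 223 212 173 166 166 167 170 164 126 112 114 117 119 120 121 122 120
 118 114 112 140 161 160 159 158 161 159  88  68  68]
260 [222 222 217 184 171 170 170 169 159 121 120 123 122 124 127 129 130 129
 126 121 116 129 162 170 171 166 160 115  71  88 120]
A 225 [196 191 186 180 180 182 185 188 190 191 151 120 121 120 119 117 117 116
 113 111 111 112 117 123 126 113 109 111 105  80  65]
A 232 [198 193 189 187 186 185 181 176 173 159 129 125 133 140 146 148 146 144
 136 127 118 113 116 118 120 119 113 111 104  75  68]
A 240 [199 202 205 202 187 151 148 150 149 145 144 145 147 150 151 148 148 149
 148 147 147 147 152 156 156 158 184 185 176 153 101]
A 248 [178 177 180 160 150 149 148 149 151 144 114 101 103 105 106 107 108 108
 105 104 126 152 157 156 156 157 156 168 191 194 186]
A 254 [188 181 176 164 155 152 151 148 144 113 102 105 107 107 108 109 111 112
 112 110 106 122 149 152 151 152 152 164 193 202 212]
A 260 [198 202 202 181 153 153 153 151 142 108 104 109 112 113 115 119 121 122
 122 119 114 119 149 151 150 151 158 197 218 222 224]
```

B is held exactly as A was, with the same pixel pattern. Carrying it to the other empty nest.

>>> step_arm --slide '[[-0.4, -0.6, 0], [-0.9, -1.5, 0], [-1.3, -2.1, 0], [-1.3, -2.1, 0], [-1.3, -2.1, 0], [-1.3, -2.1, 0], [-1.3, -2.1, 0], [-1.3, -2.1, 0], [-1.3, -2.1, 0], [-1.3, -2.1, 0], [-1.3, -2.1, 0], [-1.3, -2.1, 0]]' --rot '[[0, 0, 0], [0, 0, 0], [0, 0, 0], [0, 0, 0], [0, 0, 0], [0, 0, 0], [0, 0, 0], [0, 0, 0], [0, 0, 0], [0, 0, 0], [0, 0, 0], [0, 0, 0]]'

```text
time_s: 18.43
tool_pos: [0.4631, -0.004, 0.2058]
eef_rot: [[-0.705, 0.709, -0.004], [0.709, 0.705, 0.0], [0.003, -0.002, -1.0]]
contact_force: [0.2, 0.4, -0.9]
grip_width: 0.0107
```

>>> step_arm --slide '[[-1.3, -2.1, 0], [-1.3, -2.1, 0], [-1.3, -2.1, 0], [-0.9, -1.4, 0], [-0.4, -0.5, 0], [0, 0, 0], [0, 0, 0]]' --rot '[[0, 0, 0], [0, 0, 0], [0, 0, 0], [0, 0, 0], [0, 0, 0], [0, 0, 0], [0, 0, 0]]'

```text
time_s: 19.02
tool_pos: [0.4429, -0.097, 0.2068]
eef_rot: [[-0.705, 0.709, -0.002], [0.709, 0.705, 0.001], [0.002, -0.0, -1.0]]
contact_force: [-0.2, 0.7, -0.1]
grip_width: 0.0108
```

```bash
python3 - <<'E'
from h import *
s=readout.observe();print(s["tool_pos"],delta(s,(.4440,-.0970,.118)))
E
```

```text
[ 0.4429358  -0.0969963   0.20678506] [-0.09  0.08  8.88]
```

>>> step_arm --slide '[[0, 0, 0.4], [0, 0, 1.0], [0, 0, 1.5], [0, 0, 1.6], [0, 0, 1.6], [0, 0, 1.4], [0, 0, 0.9], [0, 0, 0.4], [0, 0, 0], [0, 0, 0]]' --rot '[[0, 0, 0], [0, 0, 0], [0, 0, 0], [0, 0, 0], [0, 0, 0], [0, 0, 0], [0, 0, 0], [0, 0, 0], [0, 0, 0], [0, 0, 0]]'

```text
time_s: 19.85
tool_pos: [0.4437, -0.0971, 0.1199]
eef_rot: [[-0.706, 0.708, 0.0], [0.708, 0.706, -0.0], [-0.0, 0.0, -1.0]]
contact_force: [0.3, 0.8, -0.4]
grip_width: 0.0105
```

```bash
python3 look.py w10
```

```text
[ 0.44368146 -0.09711503  0.11993131] [[-0.7058, 0.7084, 0.0001], [0.7084, 0.7058, -0.0], [-0.0001, 0.0001, -1.0]] 0.010478743331174703 [ 0.3  0.8 -0.4]
```

View pics/w10c.png

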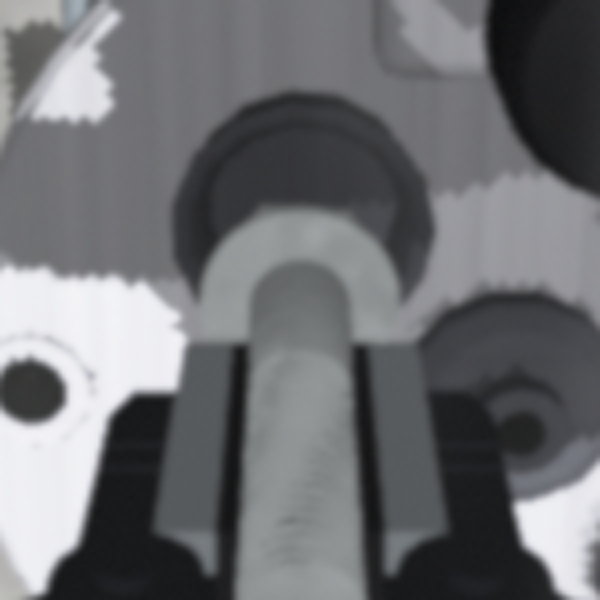

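```bash
python3 - <<'E'
from h import *
th=np.linspace(0,2*np.pi,90)
def box(d,X,r,z):
    q=np.array([proj(d,(X[0]+r*np.cos(t),X[1]+r*np.sin(t),z)) for t in th]);q=(q-[205,180])*4+1.5
    return q[:,0].min().round(),q[:,0].max().round(),q[:,1].min().round()
d5=np.load("pics/w5.npz");d=np.load("pics/w10.npz");R=np.array([[-.7058,.7084],[.7084,.7058]]);T=np.array([.4437,-.0971])
for r in (.0175,.0185):
    print(r,"w5 truth?",box(d5,(.4872,-.1403),r,.059),"obs 152 411 128")
    for dx in (0,1,2,3,4): print(dx,box(d,T+R@[dx*.001,0.0003],r,.059))
E
```

```text
0.0175 w5 truth? (np.float64(152.0), np.float64(410.0), np.float64(141.0)) obs 152 411 128
0 (np.float64(174.0), np.float64(431.0), np.float64(113.0))
1 (np.float64(174.0), np.float64(431.0), np.float64(106.0))
2 (np.float64(174.0), np.float64(431.0), np.float64(98.0))
3 (np.float64(174.0), np.float64(432.0), np.float64(91.0))
4 (np.float64(173.0), np.float64(432.0), np.float64(84.0))
0.0185 w5 truth? (np.float64(144.0), np.float64(417.0), np.float64(133.0)) obs 152 411 128
0 (np.float64(167.0), np.float64(438.0), np.float64(106.0))
1 (np.float64(167.0), np.float64(439.0), np.float64(98.0))
2 (np.float64(166.0), np.float64(439.0), np.float64(91.0))
3 (np.float64(166.0), np.float64(439.0), np.float64(84.0))
4 (np.float64(166.0), np.float64(439.0), np.float64(77.0))
```

Cup outline in the crop: u 172–435, top 91. The head is centred at u 301.5. Scaled against how A actually seated, the correction is +1.3 mm tool x and +0.4 mm tool y.

>>> step_arm --slide '[[0.07, 0.02, 0], [0.06, 0.02, 0], [0, 0, 0], [0, 0, 0.3], [0, 0, 0.3], [0, 0, 0.3], [0, 0, 0.3], [0, 0, 0.3], [0, 0, 0.2], [0, 0, 0.1], [0, 0, 0]]' --rot '[[0, 0, 0], [0, 0, 0], [0, 0, 0], [0, 0, 0], [0, 0, 0], [0, 0, 0], [0, 0, 0], [0, 0, 0], [0, 0, 0], [0, 0, 0], [0, 0, 0]]'

```text
time_s: 20.82
tool_pos: [0.4426, -0.0961, 0.1014]
eef_rot: [[-0.705, 0.709, -0.001], [0.709, 0.705, 0.0], [0.001, -0.0, -1.0]]
contact_force: [0.9, 0.2, -1.9]
grip_width: 0.0106
```

>>> step_arm --slide '[[0, 0, 0.2], [0, 0, 0.2], [0, 0, 0.1], [0, 0, 0], [0, 0, 0]]' --rot '[[0, 0, 0], [0, 0, 0], [0, 0, 0], [0, 0, 0], [0, 0, 0]]'

```text
time_s: 21.23
tool_pos: [0.443, -0.0963, 0.0968]
eef_rot: [[-0.705, 0.709, 0.0], [0.709, 0.705, -0.0], [-0.0, -0.0, -1.0]]
contact_force: [-0.4, -0.2, -1.8]
grip_width: 0.0108
```

>>> step_arm --slide '[[0, 0, 0.1], [0, 0, 0.1], [0, 0, 0], [0, 0, 0]]' --rot '[[0, 0, 0], [0, 0, 0], [0, 0, 0], [0, 0, 0]]'

```text
time_s: 21.57
tool_pos: [0.443, -0.0962, 0.0948]
eef_rot: [[-0.705, 0.709, 0.0], [0.709, 0.705, -0.0], [-0.0, 0.0, -1.0]]
contact_force: [1.1, 0.1, -1.1]
grip_width: 0.0107
```

>>> step_arm --slide '[[0, 0, 0.1], [0, 0, 0.1], [0, 0, 0], [0, 0, 0]]' --rot '[[0, 0, 0], [0, 0, 0], [0, 0, 0], [0, 0, 0]]'

```text
time_s: 21.9
tool_pos: [0.4432, -0.0964, 0.0946]
eef_rot: [[-0.705, 0.709, 0.001], [0.709, 0.705, -0.001], [-0.001, 0.0, -1.0]]
contact_force: [-1.9, 1.0, 6.4]
grip_width: 0.0105
```

B touches the floor at the same height as A. Releasing and lifting.

>>> step_arm --slide '[[0, 0, 0], [0, 0, 0], [0, 0, 0], [0, 0, 0], [0, 0, -0.6], [0, 0, -1.2], [0, 0, -1.6], [0, 0, -1.8], [0, 0, -1.8], [0, 0, -1.8], [0, 0, -1.2], [0, 0, -0.5]]' --rot '[[0, 0, 0], [0, 0, 0], [0, 0, 0], [0, 0, 0], [0, 0, 0], [0, 0, 0], [0, 0, 0], [0, 0, 0], [0, 0, 0], [0, 0, 0], [0, 0, 0], [0, 0, 0]]' --claw 165

```text
time_s: 22.9
tool_pos: [0.4442, -0.0967, 0.2011]
eef_rot: [[-0.705, 0.709, 0.005], [0.709, 0.705, -0.002], [-0.004, 0.002, -1.0]]
contact_force: [0.4, 0.2, -0.1]
grip_width: 0.03
```

```bash
python3 - <<'E'
from h import *
s=readout.observe();print(s["tool_pos"],delta(s,(.4362,-.0453,.2)))
p=eyes.camera_params("wrist");im=eyes.get_image("wrist");np.savez("pics/w11.npz",im=im,**p)
pt=eyes.camera_params("top")
g=cv2.cvtColor(im,cv2.COLOR_RGB2GRAY)
for n,X in {"B":(.4432,-.0964),"A":(.4872,-.1403)}.items():
    for z in (.057,.117): print(n,z,proj(p,(*X,z)).round(1))
for r in (.0165,.013): print("knob",proj(p,(.4362,-.0453,.119)).round(1))
h=proj(p,(.4362,-.0453,.119)).astype(int);print(h)
for v in range(h[1]-28,h[1]+34,4): print(v,g[v,h[0]-36:h[0]+37:3])
E
```

```text
[ 0.44423235 -0.09668621  0.20110014] [4.21 3.06 0.1 ]
B 0.057 [278.5 193.3]
B 0.117 [278.5 221.3]
A 0.057 [279.  267.4]
A 0.117 [279.  310.2]
knob [333.7 153.9]
knob [333.7 153.9]
[333 153]
125 [143 132 108 108 109 108 108 109 108 106 109 109 131 146 144 144 147 147
 142 138 110  97  98 152 181]
129 [122 108 106 107 108 108 104  75  72  69  67  60  61  94 128 143 147 147
 142 136 115 120 114 109 157]
133 [120 107 106 107 108 107  60  28  15  16  15  18  18  19  19  53 122 147
 142 135 121 147 143 136 127]
137 [117 107 106 107 108  73  17  15  18  22  30  34  35  34  32  28  25  75
 134 133 124 146 144 147 145]
141 [133 109 106 107  89  23  16  20  29  36  36  36  36  34  34  32  31  28
  55 127 128 146 144 148 145]
145 [137 110 106 107  65  19  21  31  34  34  35  35  35  34  32  33  30  31
  29  73 135 146 144 146 145]
149 [141 139 113 106  53  20  28  31  32  34  34  33  35  32  31  30  31  31
  31  37 132 145 144 146 144]
153 [134 137 134 112  51  22  29  31  31  32  31  33  33  32  31  31  29  30
  31  36 130 144 144 145 144]
157 [121 107 106 106  74  23  30  30  30  31  31  31  32  33  31  31  30  30
  32  39 135 144 144 145 144]
161 [102 100  99  98  92  31  29  30  30  30  30  31  30  31  29  30  30  30
  31  74 145 144 144 145 144]
165 [106 106 106 109 107  77  25  29  28  29  29  29  29  29  29  29  29  29
  39 111 128 124 130 133 144]
169 [109 107 107 110 108 104  76  27  28  27  29  28  29  28  28  24  25  39
  94 102  95  96 104 109 128]
173 [110 109 108 115 118 131 147 124  55  27  25  26  21  21  19  27  69  72
  52  61  72  77  81  87  89]
177 [106 131 138 145 144 141 147 144 144 138 117  96  93  83  96  93  47  50
  55  55  68  85  91  92  83]
181 [ 82 133 140 145 143 141 146 144 144 145 145 144 140 119 104  53  47  43
  69 118 144 177 182 190 182]
185 [ 71  89 138 145 143 142 146 144 144 145 145 144 135 106  73  57  43  84
 137 140 142 138 169 184 180]
```

The knob's measured centre is about (332.7,152), against (333.7,153.9) predicted, which is under 1 mm. Moving over it, opening and descending.

>>> step_arm --slide '[[0.75, 0.5, 0], [1.5, 1.1, 0], [1.4, 1.0, 0], [0.6, 0.4, 0], [0, 0, 0], [0, 0, 0]]' --rot '[[0, 0, 0], [0, 0, 0], [0, 0, 0], [0, 0, 0], [0, 0, 0], [0, 0, 0]]' --claw 110

```text
time_s: 23.45
tool_pos: [0.4337, -0.0446, 0.197]
eef_rot: [[-0.706, 0.708, -0.001], [0.708, 0.706, -0.0], [0.001, -0.001, -1.0]]
contact_force: [-0.6, -0.5, -0.7]
grip_width: 0.0483
```

```bash
python3 - <<'E'
from h import *
s=readout.observe();print(s["tool_pos"],s["grip_width"],delta(s,(.4362,-.0453,.106)))
p=eyes.camera_params("wrist");im=eyes.get_image("wrist");np.savez("pics/w12.npz",im=im,**p)
g=cv2.cvtColor(im,cv2.COLOR_RGB2GRAY)
q=proj(p,(.4362,-.0453,.119));print(q.round(1))
h=q.astype(int)
for v in range(h[1]-28,h[1]+36,7): print(v,g[v,h[0]-36:h[0]+37:3])
# top-view check of both loaded bolts
t=eyes.get_image("top");np.save("pics/top1.npy",t)
E
```

```text
[ 0.43373714 -0.04458793  0.19695561] 0.04826036819054594 [-0.23  0.13  9.1 ]
[281.9 230.7]
202 [217 114  93 101 101 101 102 103  85  44  45  43  42  48  55  57  92 115
 115 134 135 132 115 136 141]
209 [237 229 108 102 101 100 101  59  17  18  19  23  27  31  36  41  44  85
 135 138 135 132 113 136 141]
216 [236 234 128 133 135 121  37  14  17  18  22  25  29  31  36  39  42  45
  61 134 135 132 115 136 140]
223 [218 224 149 133 136  87  15  20  20  20  21  24  26  29  33  38  41  43
  45  94 133 131 113 110 117]
230 [ 62  47  44  76 130  78  19  20  18  20  20  20  25  26  33  35  40  44
  45  58 101  91  58  46  48]
237 [248 217 109  88  93  31  17  19  18  21  24  28  30  31  34  38  40  42
  45  55  55  59  57  71 109]
244 [132 203 250 242  83  90 101  58  25  25  25  27  27  28  31  33  36  46
  85  66  55  98 135 137 135]
251 [ 97 131 248 251 154  62 102 201 229 218 170 137 125 143 179 217 225 179
  98  63  83 166 140 112  93]
258 [125 249 249 161  54  77 151 225 229 227 224 229 227 227 229 228 225 224
 203  91  58 137 177 163 106]
265 [ 88  55  59  74 104 201 224 216 163  92  67  77  77  77  72  63 117 206
 225 214 133  92  67  99 117]
```

>>> step_arm --slide '[[-0.05, 0.06, 0.5], [-0.05, 0.06, 1.2], [0, 0, 1.5], [0, 0, 1.5], [0, 0, 1.5], [0, 0, 1.2], [0, 0, 0.8], [0, 0, 0.6], [0, 0, 0.3], [0, 0, 0], [0, 0, 0]]' --rot '[[0, 0, 0], [0, 0, 0], [0, 0, 0], [0, 0, 0], [0, 0, 0], [0, 0, 0], [0, 0, 0], [0, 0, 0], [0, 0, 0], [0, 0, 0], [0, 0, 0]]'

```text
time_s: 24.47
tool_pos: [0.4361, -0.0449, 0.1073]
eef_rot: [[-0.705, 0.709, 0.001], [0.709, 0.705, -0.0], [-0.001, 0.0, -1.0]]
contact_force: [0.2, -0.0, 0.9]
grip_width: 0.0483
```

```bash
python3 - <<'E'
from h import *
t=np.load("pics/top1.npy");t0=np.load("pics/top0.npy")
cv2.imwrite("pics/topchk.png",cv2.resize(t[190:295,295:400],(500,500),interpolation=cv2.INTER_CUBIC)[:,:,::-1])
s=readout.observe();print(s["tool_pos"],s["contact_force"].round(1))
d=np.load("pics/w11.npz");g=cv2.cvtColor(d["im"],cv2.COLOR_RGB2GRAY)
# B in its nest at (278.5,193) head, tip (278.5,221)
for v in range(172,232,5): print(v,g[v,252:306:3])
E
```

```text
[ 0.43612637 -0.04489384  0.10727819] [ 0.2 -0.   0.9]
172 [114 107 104 107 104  94  69  58  59  62  68  71  87 107 111 109 108 106]
177 [105 106 104  99  62  46  67 109 125 126 123  97  71  74  80 106 131 138]
182 [105 106  82  46  58 133 142 142 138 141 141 149 154 123  72  75 123 140]
187 [106  96  51  44 130 140 139 107  99 102 102 158 180 179 116  69  81 136]
192 [134  84  55  75 181 153 120 109 114 116 111 113 177 176 137  69  76 121]
197 [139 105  58  47 162 187 134 125 134 137 137 130 187 188 112  69  77 125]
202 [224 221  79  50  55 147 127 133 136 133 125 130 179 108  69  73  89 138]
207 [232 235 211  74  53  78 132 136 131 128 130 114  63  68  75  94 138 141]
212 [231 235 231 221 125 113 137 139 138 142 136 105  74  88 119 142 138 117]
217 [231 234 231 234 230 147 137 136 138 142 142 132 140 144 142 142 109  73]
222 [231 234 230 234 232 167 136 133 137 151 144 148 144 144 142 129  76  78]
227 [231 234 230 233 232 232 215 172 188 209 200 147 143 143 141  95  76  81]
```

B stands in its nest: the head disc and shank lie at the predicted pixels. Closing on the knob.

>>> step_arm --slide '[[0, 0, 0], [0, 0, 0], [0, 0, 0], [0, 0, 0], [0, 0, 0], [0, 0, 0], [0, 0, 0], [0, 0, 0]]' --rot '[[0, 0, 0], [0, 0, 0], [0, 0, 0], [0, 0, 0], [0, 0, 0], [0, 0, 0], [0, 0, 0], [0, 0, 0]]' --claw 255 --newtons 80

```text
time_s: 25.13
tool_pos: [0.4359, -0.0455, 0.1081]
eef_rot: [[-0.705, 0.709, 0.001], [0.709, 0.705, -0.002], [-0.002, -0.001, -1.0]]
contact_force: [-3.0, -1.7, 5.5]
grip_width: 0.0231
```

>>> step_arm --slide '[[0, 0, -0.1], [0, 0, -0.15], [0, 0, -0.15], [0, 0, -0.15], [0, 0, -0.15], [0, 0, 0], [0, 0, 0]]' --rot '[[0, 0, 0], [0, 0, 0], [0, 0, 0], [0, 0, 0], [0, 0, 0], [0, 0, 0], [0, 0, 0]]'

```text
time_s: 25.72
tool_pos: [0.4357, -0.0454, 0.1127]
eef_rot: [[-0.705, 0.709, -0.001], [0.709, 0.705, -0.001], [-0.0, -0.001, -1.0]]
contact_force: [3.6, -4.8, -8.0]
grip_width: 0.0232
```

>>> step_arm --slide '[[0, 0, -0.15], [0, 0, -0.15], [0, 0, -0.15], [0, 0, -0.15], [0, 0, -0.15], [0, 0, -0.15], [0, 0, 0], [0, 0, 0], [0, 0, 0]]' --rot '[[0, 0, 0], [0, 0, 0], [0, 0, 0], [0, 0, 0], [0, 0, 0], [0, 0, 0], [0, 0, 0], [0, 0, 0], [0, 0, 0]]'

```text
time_s: 26.47
tool_pos: [0.4357, -0.0454, 0.1207]
eef_rot: [[-0.705, 0.709, -0.001], [0.709, 0.705, -0.001], [0.0, -0.002, -1.0]]
contact_force: [3.9, -6.1, -11.6]
grip_width: 0.0234
```

>>> step_arm --slide '[[0, 0, -0.1], [0, 0, -0.1], [0, 0, -0.1], [0, 0, 0], [0, 0, 0], [0, 0, 0]]' --rot '[[0, 0, 0], [0, 0, 0], [0, 0, 0], [0, 0, 0], [0, 0, 0], [0, 0, 0]]'

```text
time_s: 26.97
tool_pos: [0.4356, -0.0454, 0.1223]
eef_rot: [[-0.705, 0.709, -0.002], [0.709, 0.705, -0.001], [0.001, -0.002, -1.0]]
contact_force: [5.3, -6.1, -17.1]
grip_width: 0.0232
```

It's at the stop: travel about 14 mm, and the force now rises without further movement. A small firm margin, hold, then a check picture.

>>> step_arm --slide '[[0, 0, -0.1], [0, 0, -0.1], [0, 0, 0], [0, 0, 0], [0, 0, 0], [0, 0, 0], [0, 0, 0], [0, 0, 0], [0, 0, 0], [0, 0, 0]]' --rot '[[0, 0, 0], [0, 0, 0], [0, 0, 0], [0, 0, 0], [0, 0, 0], [0, 0, 0], [0, 0, 0], [0, 0, 0], [0, 0, 0], [0, 0, 0]]'

```text
time_s: 27.8
tool_pos: [0.4355, -0.0453, 0.1224]
eef_rot: [[-0.705, 0.709, -0.003], [0.709, 0.705, -0.0], [0.002, -0.002, -1.0]]
contact_force: [8.3, -6.2, -25.4]
grip_width: 0.0234
```

```bash
python3 - <<'E'
from h import *
s=readout.observe();print(s["tool_pos"],s["contact_force"].round(1),s["grip_width"])
sc=eyes.get_image("scene");w=eyes.get_image("wrist");t=eyes.get_image("top")
R=lambda a,sz:cv2.resize(a,sz,interpolation=cv2.INTER_CUBIC)
a=R(sc[130:240,290:420],(390,330));b=R(w[150:360,160:420],(409,330))
c=R(t[185:300,290:405],(260,260));e=R(t[125:235,195:300],(260,260));f=R(sc,(279,260))
cv2.imwrite("pics/final.png",np.vstack([np.hstack([a,b]),np.hstack([c,e,f])])[:,:,::-1])
E
```

```text
[ 0.43548539 -0.04531691  0.12242071] [  8.3  -6.2 -25.4] 0.023441575276223023
```

View pics/final.png

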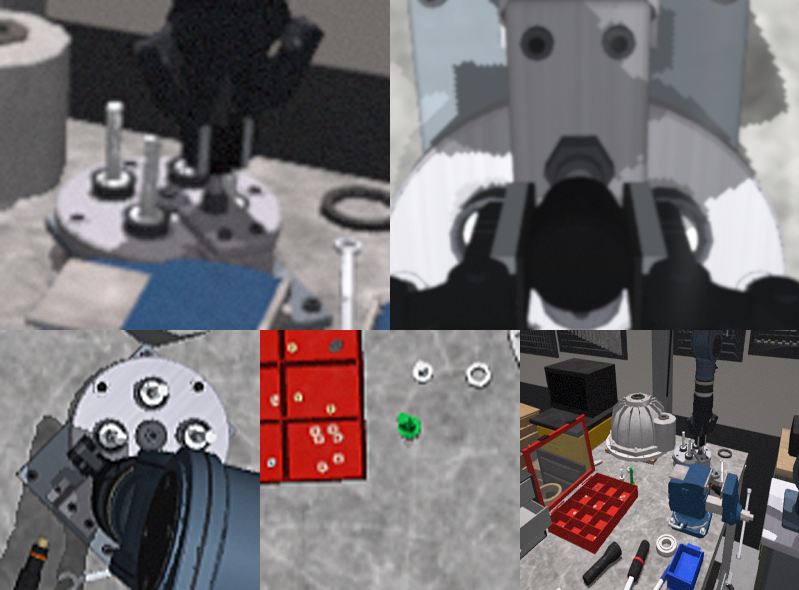

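The check picture shows bolts standing in the visible nests: three in the top crop, and the fourth cup's bright head beside the fingers in the wrist crop. The knob is raised in the jaws, and the M10, nut and green bolt are untouched. Travel is about 14.3 mm and the pull is steady at 25 N. Handing in.

```bash
python3 - <<'E'
from rig import workorder,readout
print(workorder.sign_off()); s=readout.observe();print(s["time_s"],s["tool_pos"],s["contact_force"].round(1))
E
```

```text
the job is handed in; nothing more can be done
None
the job is handed in; nothing more can be done
```

Both loose long bolts now stand heads down in the two empty nests, and I let go of them. I then pulled the plunger straight up to its stop and handed in while still holding it there, at about 28 s of the 67 s allowed.

**Bolts:** Each bolt touched down with the tool within about 1 mm of the height expected for the nest floor (6–7 N contact). The first caught the nest's flared mouth, with about 18 N on the tool, before it slid in. After I let go, the wrist pictures showed each head where it should be. The last picture shows three bolts upright in the top view. The fourth is partly hidden by the gripper, with only the bright head in its cup showing. The M10 bolt, the nut and the green bolt are where they were.

**Plunger:** The tool rose 14.3 mm with the knob, against a 14 mm stop. A further 2 mm of commanded lift only raised the pull from 17 to 25 N, so it is on the stop. The grip stayed steady at 23.4 mm with 80 N set.

**Doubts:**
- **Grip reading:** 23.4 mm is narrower than the 26 mm knob, so the pads may be partly on its taper. I saw no slip.
- **Sideways force:** About 10 N acted across the knob while holding it.
- **Dial angle:** I didn't measure it separately after the pin came out. Nothing touched the dial after the bolts were loaded, and it looked unmoved in the last picture.

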